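# Seat a stake head under the lever press and hold the press down

## Robot

A 7-joint arm with a two-finger parallel gripper is mounted at the origin on a cart in front of the work surface, level with it; the furniture and walls round the work are solid. World frame = base frame: x ahead of the robot, y to its left, z up, the work surface at z = 0. Lengths are in m, angles in rad, forces in N, time in s.
With the tool pointing down it reaches from about 0.425 to 0.95 m from the base axis. Payload 4.7 kg.
Tool frame: the origin (TCP) lies on the centre line of the jaws, within the pads' length; the fingertips stand robot.nose_length ahead of it and the grasp point (between the pads) lies 8 mm behind it (robot.nose_length is the distance from the TCP to the fingertips, in m); z points along the fingers, x is the direction in which the jaws open and shut, and the axes are right-handed (so a half turn about z gives the same grasp; the last joint's range is limited). The gripper opens to 85 mm and grips with 20 to 120 N. Pads are 22 mm wide; open, the fingers measure 114 mm over their backs; the gripper's body (76 mm by 85 mm) begins 54 mm behind the grasp point. The pads swing forward as they close: fully open they stand 13 mm farther back than shut.
Start: joints at [-1.374, 0.469, -0.049, 1.532, 0.024, 1.141, -0.082], TCP at [0.151, 0.658, 0.242] pointing down, gripper open.
Joint ranges: [-2.59, 2.59], [-0.33, 1.99], [-1.39, 1.29], [0.1, 2.45], [-1.04, 4.18], [0.21, 1.99], [-2.66, 2.66]. Speed limits (rad/s): [2.57, 2.57, 3.14, 3.14, 3.14, 3.14, 3.14].

## Interface

Orientations are given as [roll, pitch, yaw] about the fixed x, y, z axes, in that order (R = Rz(yaw) Ry(pitch) Rx(roll)).
In Python, from plant import robot gives the robot as it stands. Calls block until the motion is done:
- robot.goto(position, orientation): joint-space move of the TCP to a pose.
- robot.move_straight(position, vel=0.15, attitude=None, contact_N=None): straight line of the TCP; attitude=None keeps the orientation; vel is the mean speed in m/s. With contact_N (N) it stops when the force on the tool has changed by that much, and returns True; else False.
- robot.move_joints(angles): joint-space move.
- robot.grip(opening, strength=None): opening from 0.0 (shut) to 1.0 (fully open); strength is the grip in N (None keeps the last); returns when the fingers have stopped.
- robot.sleep(seconds).
- robot.inverse_kinematics(position, orientation): joint angles nearest the present ones, or None.
- robot.sense(): the state.
- robot.grab_frame(name): name is "scene" or "top" or "wrist"; returns a dict with "image" (384x512x3 uint8, red, green, blue), "range_z" (384x512 float32, m along the optical axis (not along the pixel's ray), 0 where there is no reading), "fx", "fy", "cx", "cy" (pixels), "R" (3x3) and "t" (3): a world point X has camera coordinates R X + t. Camera axes: x right, y down, z forward; pixel columns grow to the right and rows downward; lengths in m; the calibration is good to about 2 mm. A picture is of the moment at which its call begins.
A pose or a line that the arm cannot do raises robot.IKError and nothing moves.
- robot.close_job(): hands the job in, once; it reports no verdict.
The state is a dict: "t": time; "joint_pos": joint angles; "joint_velocities": joint speeds; "effort": joint torques, N m; "tcp_pos": TCP position; "tcp_rot": TCP orientation; "wrist_force": force on the tool from outside, world axes, zero at the start; "torque": the same for the moment, N m; "opening": opening from 0.0 (shut) to 1.0 (fully open).
Only numpy, scipy, OpenCV 4.12 (cv2) and the standard library are available. Lean on these libraries where they do the work, as an engineer would, in place of code of your own. Each camera call takes 0.05 s, during which the arm holds its last target. There are 200 camera calls.

## Task

Take the flat-topped steel stake head out of the wooden stand and stand it in the bore of the brass holder on the lever press, with its shoulder fully home on the brass. Then, with the head standing there on its own, swing the press's spring-return lever down onto it until the lever is level, not past level, and finish while still holding the lever there, so that I can tighten the grub screw. Leave the two other heads in the stand, and the jar and the chisel, where they are.

Things in the scene. Friction and masses are not known exactly. Their poses are not given: they have to be found in the camera images.
- flat_head_mid (a point): the stake head to use: plain steel, 0.19 kg, flat top. A cylinder 24 mm across and 46 mm tall (grip here) above a thinner shank 14 mm across and 30 mm long with a chamfered foot; the flat shoulder between them is what seats. This point: on the axis, half-way up the cylinder, 23 mm above the shoulder, 53 mm above the foot. z up the axis. It stands in a hole of the stand, shoulder on the wood.
- ball_head_mid (a point): stake head to leave alone: same shank and shoulder, but a ball 34 mm across on top (62 mm above the shoulder in all). This point is on its axis 23 mm above the shoulder.
- cone_head_mid (a point): stake head to leave alone: same shank and shoulder, but a slim pointed cone on top (75 mm above the shoulder in all). This point is on its axis 23 mm above the shoulder.
- stand: block of wood fixed to the bench, 60 x 200 mm, 40 mm high, with a row of three holes along its long side (its y axis) 65 mm apart, 17 mm across and 34 mm deep, one head in each, in any order. Origin: centre of its underside.
- holder_hole0 (a point): centre of the bore's mouth in the top of the brass holder, a block 56 x 56 x 38 mm clamped on the base of the grey lever press; its top is 52 mm above the bench. The bore is vertical, 15.5 mm across, 32 mm deep, with a 2 mm chamfer. z is up; -x is the direction from the lever's pivot to the bore, the way the lever swings down; y is parallel to the pivot.
- lever_pivot (a point): centre of the lever's pivot pin between the two grey cheeks, in the lever's mid plane, 125 mm above the bench, 100 mm from the bore's axis on the +x side (same axes as holder_hole0). The pin is parallel to y.
- lever (a joint): angle of the press lever, rad: 0 straight up (rest), 1.571 level, stop at 1.80. Springs push it back up: 1 to 3 N at the handle on the way, about 10 N at level with a head seated. 100 mm from the pivot it carries a sprung plunger with a 20 mm roller (rim 35 mm out from the lever's axis) that meets a seated head at about 0.08 rad above level and gives by 8 mm until the lever is level.
- powder_jar: small jar with a screw cap, 46 mm across, 62 mm high, on the bench left of the press. Origin: centre of its underside. Leave alone.
- small_chisel: small chisel, 136 mm long, 15 mm thick, lying on the bench in front of the stand. Leave alone.
- lever_grip (a point): middle of the lever's handle: a black barrel 24 mm across, 60 mm long, that turns freely on its own axis and stands out sideways from the lever's end, parallel to y. This point is 190 mm from the pivot's axis and 41 mm to the -y side of the lever's mid plane. At rest it is straight above the pivot's axis, 315 mm above the bench; at level, 190 mm to the -x side, 125 mm up.
There are look-alikes about, which are no part of the job. What is shaped like the part that bears flat_head_mid but black or blue is not meant.

How it is judged:
By the outcome, as a careful person would: the job done as asked, in the order asked, and still so for the second after the job is handed in, while the arm keeps its last pose, push and grip.
It also fails if it takes over 64 s, if anything falls off the work surface, if the arm or the gripper's body presses on something with over 40 N, if the wrist force passes 120 N, or if a joint passes its speed limit or range.

## Working session

There is one attempt and no reset: what is moved stays moved. The work goes in short steps, each a Python script; the robot and the scene stay as the last script left them, time stands still between calls to the robot, and variables do not carry over. Pictures are saved under pics/ and viewed, about 8 in all and at most 12, crops included, and the job is handed in when it is done.

```bash
ls; mkdir -p pics
python3 - <<'E'
from plant import robot
import cv2,numpy as np,pickle
d={}
for n in("scene","top"):
    f=robot.grab_frame(n);d[n]=f
    print(n,f["fx"],f["cx"],np.round(f["R"],3).tolist(),np.round(f["t"],3))
pickle.dump(d,open("f0.pkl","wb"))
for n in d: cv2.imwrite(f"pics/{n}0.png",cv2.resize(d[n]["image"][:,:,::-1],(768,576)))
print(robot.nose_length,{k:np.round(v,3) for k,v in robot.sense().items()})
E
```

```text
pics
scene 465.8238272764591 259.33757599320637 [[0.902, -0.431, 0.001], [-0.195, -0.411, -0.891], [0.384, 0.804, -0.455]] [-0.37   0.33   1.281]
top 372.47738365705374 252.63376538085265 [[-0.021, -1.0, 0.013], [-0.988, 0.019, -0.15], [0.15, -0.016, -0.989]] [0.169 0.514 1.502]
0.011 {'t': np.float64(0.1), 'joint_pos': array([-1.374,  0.469, -0.049,  1.534,  0.024,  1.141, -0.082]), 'joint_velocities': array([-0.001, -0.001, -0.   , -0.002, -0.001,  0.001, -0.   ]), 'effort': array([ 1.0000e-03, -5.1151e+01, -4.7000e-02, -2.3839e+01,  1.1000e-02,
        4.0000e-03, -0.0000e+00]), 'tcp_pos': array([0.151, 0.657, 0.241]), 'tcp_rot': array([3.142e+00, 2.000e-03, 1.345e+00]), 'wrist_force': array([-0.011, -0.354, -0.027]), 'torque': array([-0.011,  0.002,  0.014]), 'opening': np.float64(1.0)}
```

View pics/scene0.png

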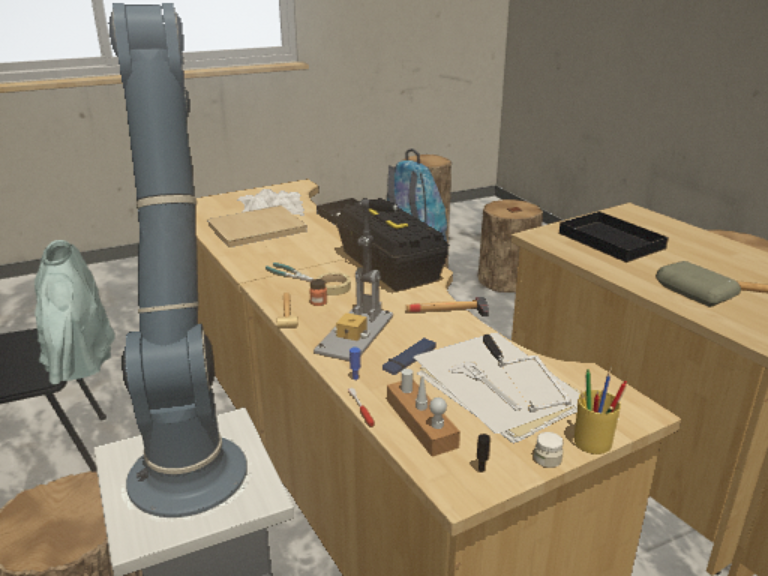

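View pics/top0.png

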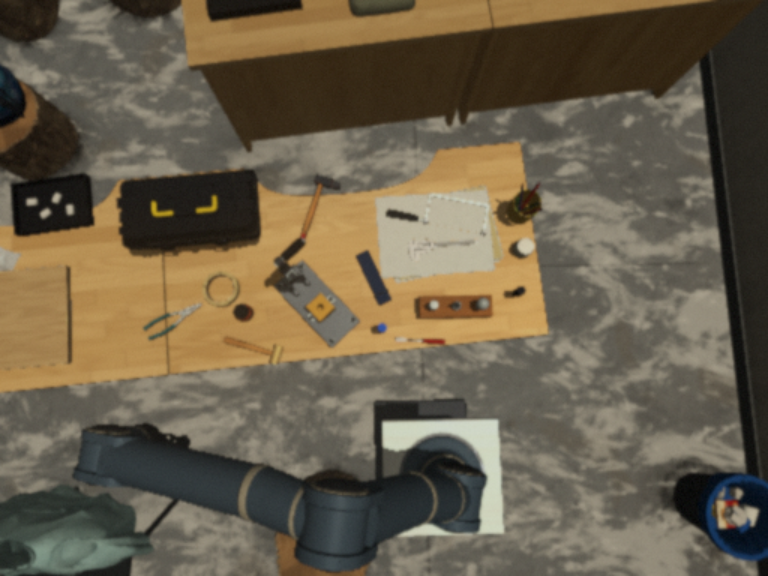

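Candidates in the scene view: plain steel cylinder at (407,378) in the stand, cone at (421,390), ball at (438,408), and two loose look-alikes, blue (355,362) and black (483,452). I choose the steel cylinder at the +y end of the stand, which is (433,305) in the top view. In the top view, the press has its brass block at (320,307) and its pivot and lever at about (288,275).

```bash
cat > h.py <<'E'
import numpy as np,cv2,pickle
def ray(f,u,v):
    d=f["R"].T@np.array([(u-f["cx"])/f["fx"],(v-f["cy"])/f["fy"],1.]); c=-f["R"].T@f["t"]; return c,d
def onz(f,u,v,z):
    c,d=ray(f,u,v); return c+d*(z-c[2])/d[2]
def proj(f,X):
    q=f["R"]@np.asarray(X,float)+f["t"]; return f["fx"]*q[0]/q[2]+f["cx"],f["fy"]*q[1]/q[2]+f["cy"]
def cloud(f):
    z=f["range_z"];v,u=np.indices(z.shape)
    P=np.stack([(u-f["cx"])/f["fx"]*z,(v-f["cy"])/f["fy"]*z,z],-1)
    return (P-f["t"])@f["R"]
def rect(mask): # largest blob's min-area rect
    c=max(cv2.findContours(mask.astype(np.uint8),0,1)[0],key=cv2.contourArea); return c
E
python3 - <<'E'
from h import *
d=pickle.load(open("f0.pkl","rb"));f=d["top"]
P=cloud(f);hsv=cv2.cvtColor(f["image"],cv2.COLOR_RGB2HSV)
print("bench z",np.median(P[200:215,140:170,2]))
# coarse
for n,(u,v,z) in dict(brass=(320,307,.052),flat=(433,303,.086),cone=(455,303,.11),ball=(481,302,.1),blue=(379,328,.05)).items():
    print(n,np.round(onz(f,u/1.5,v/1.5,z),3))
print(hsv[int(307/1.5),int(314/1.5)],hsv[205,300], hsv[213,285])
print(np.round(P[int(280/1.5)-8:int(280/1.5)+10:3,185:200:3],2).tolist())
# zoomed crop
c=f["image"][165:240,170:340]
cv2.imwrite("pics/topcrop.png",cv2.resize(c[:,:,::-1],None,fx=4.5,fy=4.5,interpolation=cv2.INTER_CUBIC))
# bright brass mask
m=cv2.inRange(hsv,(18,150,120),(32,255,255)); m[:, :195]=0;m[:,235:]=0;m[:190]=0;m[222:]=0
k=rect(m); q=np.array([onz(f,*p,.052)[:2] for p in cv2.boxPoints(cv2.minAreaRect(k))]);print("brass",q,q.mean(0),cv2.contourArea(k))
# stand mask by height
Z=P[...,2]; m=(Z>.03)&(Z<.055)&(P[...,1]<0.2)&(P[...,1]>-.3)&(P[...,0]<.62)
k=rect(m); q=np.array([onz(f,*p,.04)[:2] for p in cv2.boxPoints(cv2.minAreaRect(k))]);print("stand",q,q.mean(0))
E
```

```text
bench z 0.0036269228181698325
brass [0.458 0.32  0.052]
flat [0.459 0.017 0.086]
cone [ 0.455 -0.038  0.11 ]
ball [ 0.458 -0.109  0.1  ]
blue [0.398 0.161 0.05 ]
[ 19 184 183] [ 12 167  98] [ 17 138 181]
[[[0.58, 0.45, -0.01], [0.53, 0.39, 0.28], [0.53, 0.38, 0.25], [0.55, 0.39, 0.13], [0.55, 0.37, 0.14]], [[0.57, 0.45, -0.01], [0.52, 0.39, 0.24], [0.52, 0.38, 0.24], [0.53, 0.37, 0.23], [0.54, 0.37, 0.14]], [[0.56, 0.44, -0.0], [0.53, 0.41, 0.14], [0.51, 0.38, 0.23], [0.51, 0.37, 0.24], [0.51, 0.36, 0.23]], [[0.54, 0.44, -0.0], [0.52, 0.41, 0.14], [0.52, 0.4, 0.14], [0.52, 0.39, 0.14], [0.54, 0.39, 0.01]], [[0.53, 0.44, 0.02], [0.53, 0.43, 0.01], [0.51, 0.4, 0.14], [0.53, 0.4, 0.02], [0.53, 0.39, 0.01]], [[0.51, 0.44, 0.01], [0.51, 0.43, 0.02], [0.51, 0.42, 0.01], [0.5, 0.4, 0.08], [0.51, 0.39, 0.02]]]
brass [[0.45990546 0.35996398]
 [0.49613602 0.32324766]
 [0.45638634 0.28485649]
 [0.42043989 0.32159571]] [0.45821693 0.32241596] 153.5
stand [[ 0.48628846  0.0507313 ]
 [ 0.48245017 -0.14759549]
 [ 0.42452681 -0.14462745]
 [ 0.4284407   0.05256844]] [ 0.45542654 -0.0472308 ]
```

View pics/topcrop.png

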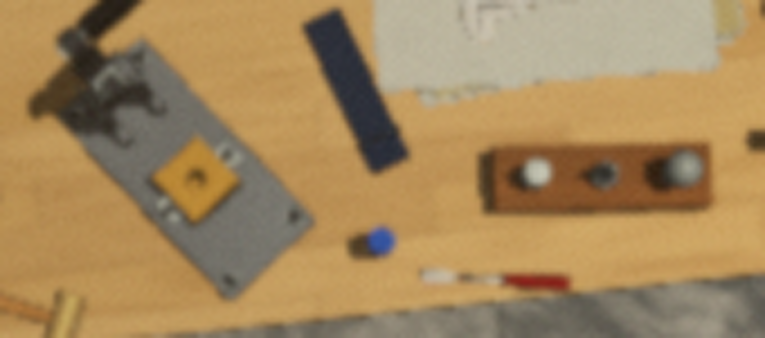

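The crop confirms it: flat steel cylinder at (537,173) in the stand, next to the cone (602,175) and ball (684,168). The blue one is loose on the bench. Next I go over the press lever at a safe height and look from above the bore and the head.

Run:
```python
from plant import robot
from h import *
pi=np.pi
robot.move_straight([0.151,0.60,0.46],vel=.3)
for n,p,y in (("bore",[.44,.30,.42],-pi/4),("head",[.457,.018,.30],0)):
    c=[]
    for yy in (y,y+pi):
        q=robot.inverse_kinematics(p,[pi,0,yy]); c.append((abs(q[6]) if q is not None else 9,yy)); print(n,yy,None if q is None else np.round(q,2))
    robot.goto(p,[pi,0,min(c)[1]]); robot.sleep(.3)
    f=robot.grab_frame("wrist");pickle.dump(f,open(f"w_{n}.pkl","wb"))
    cv2.imwrite(f"pics/w_{n}.png",f["image"][:,:,::-1])
    s=robot.sense();print(s["t"],s["tcp_pos"],s["tcp_rot"],np.round(-f["R"].T@f["t"],3),np.round(s["wrist_force"],2))
f=robot.grab_frame("top");pickle.dump(f,open("top1.pkl","wb"))
a=cv2.imread("pics/w_bore.png");b=cv2.imread("pics/w_head.png")
cv2.imwrite("pics/w2.png",cv2.resize(np.hstack([a,b]),(800,300)))
```

```text
bore -0.7853981633974483 [-1.04  0.12  0.41  1.62 -0.05  1.41 -1.41]
bore 2.356194490192345 [-0.8   0.12  0.14  1.61 -0.02  1.41  1.7 ]
2.8917 [0.43984534 0.30039502 0.42000277] [-3.14157200e+00 -2.28498912e-05 -7.84560303e-01] [0.49  0.349 0.551] [-0.17 -0.21  0.  ]
head 0 [-0.73  0.04  0.63  1.97 -0.03  1.14 -0.09]
head 3.141592653589793 None
4.4417 [0.45716083 0.01845327 0.30008048] [ 3.14152082e+00 -1.99670153e-04  8.04450117e-04] [0.458 0.087 0.431] [-0.47 -0.07 -0.17]
```

View pics/w2.png

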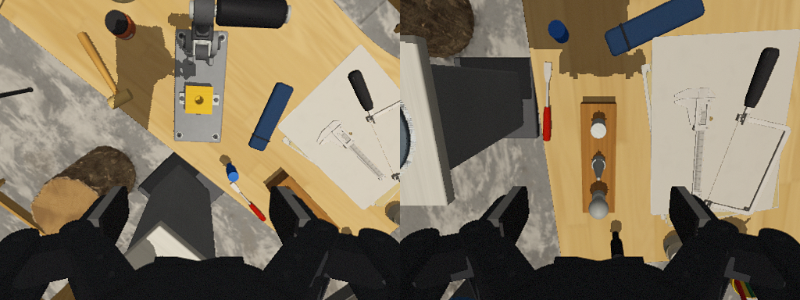

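In the wrist views (scale 0.78), the left half shows the brass block at (199,99) with its bore, the lever above it at (200,15) and the black handle at (252,12). The right half shows the flat head at (598,131), the cone at (599,165) and the ball at (599,203).

Run:
```python
from h import *
f=pickle.load(open("w_bore.pkl","rb"));hsv=cv2.cvtColor(f["image"],cv2.COLOR_RGB2HSV)
m=cv2.inRange(hsv,(18,150,110),(32,255,255));m[:, :225]=0;m[:,290:]=0;m[:95]=0;m[160:]=0
k=rect(m);r=cv2.minAreaRect(k);print(r)
q=np.array([onz(f,*p,.052)[:2] for p in cv2.boxPoints(r)]);print("brass",q.round(4).tolist(),q.mean(0),np.linalg.norm(np.diff(q,axis=0),axis=1))
for a,b in((0,1),(1,2)):print("ang",np.degrees(np.arctan2(*(q[b]-q[a])[::-1])))
# bore: darker brass pixels near centre
u,v=map(int,r[0]);V=hsv[...,2].astype(int)
print(V[v-9:v+10,u-9:u+10])
# base plate: gray by height
P=cloud(f);Z=P[...,2]
m=(Z>.006)&(Z<.022)&(hsv[...,1]<60)&(np.abs(P[...,0]-.46)<.2)&(np.abs(P[...,1]-.33)<.15)
r2=cv2.minAreaRect(rect(m));q2=np.array([onz(f,*p,.014)[:2] for p in cv2.boxPoints(r2)]);print("plate",q2.round(3).tolist(),np.degrees(np.arctan2(*(q2[1]-q2[0])[::-1])))
g=pickle.load(open("w_head.pkl","rb"));hs=cv2.cvtColor(g["image"],cv2.COLOR_RGB2HSV)
m=((hs[...,1]<40)&(hs[...,2]>150)).astype(np.uint8);m[:,:230]=0;m[:,280:]=0;m[:150]=0;m[190:]=0
k=rect(m);(c,rad)=cv2.minEnclosingCircle(k);print("head",c,rad,onz(g,*c,.086), rad/g["fx"]*(-g["R"].T@g["t"]-np.array([0,0,.086]))[2])
PZ=cloud(g);print("ztop",PZ[int(c[1]),int(c[0])])
m=(PZ[...,2]>.03)&(PZ[...,2]<.05)&(hs[...,1]>90)&(np.abs(PZ[...,0]-.456)<.05)&(PZ[...,1]<.08)
r3=cv2.minAreaRect(rect(m));q3=np.array([onz(g,*p,.04)[:2] for p in cv2.boxPoints(r3)]);print("stand",q3.round(3).tolist(),q3.mean(0))
t=pickle.load(open("top1.pkl","rb"))
c=np.hstack([cv2.resize(f["image"][0:180,180:400],None,fx=3,fy=3)])
cv2.imwrite("pics/c1.png",c[:,:,::-1])
```

```text
((254.13772583007812, 127.33207702636719), (35.05384063720703, 35.5750846862793), 2.4895529747009277)
brass [[0.421, 0.3222], [0.4631, 0.3596], [0.5008, 0.3187], [0.4598, 0.2799]] [0.46118825 0.32009312] [0.05640905 0.05565445 0.05648948]
ang 41.5944846300598
ang -47.371116254753126
[[227 229 229 228 229 229 227 229 228 229 229 228 228 227 229 228 228 228
  228]
 [228 227 228 228 229 229 230 229 230 228 230 229 230 229 229 229 230 229
  228]
 [224 224 224 224 224 225 224 227 225 227 226 227 227 229 228 227 229 229
  229]
 [224 222 226 224 225 226 225 226 228 228 227 227 226 225 226 226 226 226
  226]
 [228 229 227 228 229 228 226 213 210 188 183 209 226 232 229 229 228 228
  228]
 [226 225 226 227 227 224 208 192 209 213 203 151 186 209 225 231 229 229
  229]
 [226 227 227 228 223 201 205 226 228 232 224 111 131 162 198 232 229 229
  229]
 [227 227 227 227 215 197 227 230 231 224 149 106 114 136 183 218 230 229
  229]
 [229 230 229 227 201 205 233 233 236 237 215 109 112 125 157 195 235 229
  228]
 [228 227 229 225 196 206 237 228 158 161 157 110 111 117 115 163 234 231
  228]
 [226 
[... 364 characters left out ...]
120 128 171 217 230 229 228
  229]
 [230 229 229 229 230 229 219 183 164 160 159 167 198 216 231 230 229 229
  229]
 [226 226 227 227 228 230 229 225 222 212 216 227 227 229 230 229 229 228
  230]
 [224 223 223 225 225 225 226 226 227 224 225 228 229 229 228 228 228 228
  230]
 [225 226 226 227 226 226 228 228 228 228 228 228 229 230 228 229 229 229
  229]]
plate [[0.349, 0.297], [0.527, 0.452], [0.6, 0.374], [0.43, 0.208]] 41.01262861352907
head (253.60101318359375, 166.82827758789062) 9.8636474609375 [0.45718936 0.01456507 0.086     ] 0.011190097956801533
ztop [0.45649411 0.015494   0.08577652]
stand [[0.428, 0.05], [0.487, 0.05], [0.491, -0.149], [0.424, -0.149]] [ 0.45767978 -0.04962828]
```

View pics/c1.png

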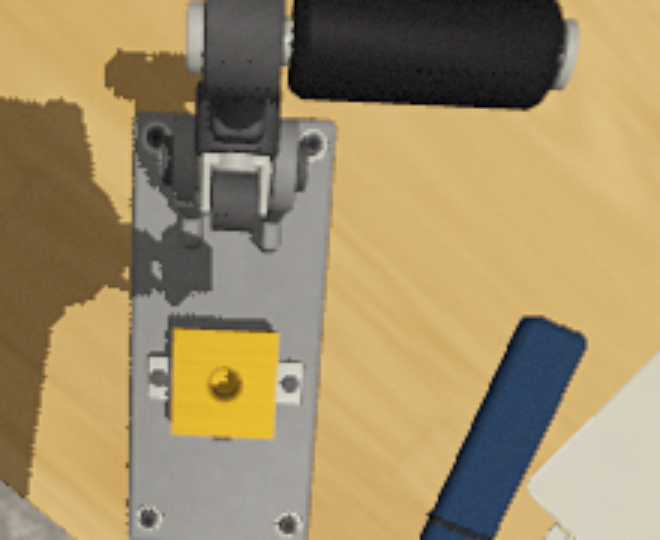

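Run:
```python
from plant import robot
from h import *
pi=np.pi
h=np.array([.457,.0150])
robot.grip(.75,40)
robot.move_straight([*h,.13],vel=.2)
print("c",robot.move_straight([*h,.061],vel=.08,contact_N=8))
s=robot.sense();print(s["t"],s["tcp_pos"])
robot.grip(0,60);s=robot.sense();print("open",s["opening"],s["wrist_force"])
robot.move_straight([*h,.115],vel=.08);robot.move_straight([*h,.26],vel=.25)
s=robot.sense();print(s["t"],"open",s["opening"],s["wrist_force"])
f=robot.grab_frame("wrist");cv2.imwrite("pics/held.png",f["image"][:,:,::-1])
b=np.array([.4612,.3201]);y=np.radians(42-90)
robot.goto([*b,.26],[pi,0,y]);robot.move_straight([*b,.18],vel=.15);robot.sleep(.3)
f=robot.grab_frame("wrist");pickle.dump(f,open("w3.pkl","wb"));s=robot.sense();print(s["t"],s["tcp_pos"],s["tcp_rot"],s["opening"])
print("bore px",proj(f,[*b,.052]))
cv2.imwrite("pics/w3.png",cv2.resize(f["image"][:,:,::-1],(768,576)))
```

```text
c False
6.8583 [0.45736122 0.01491114 0.06132007]
open 0.2538029742922536 [-0.75474351 -0.37571746  5.8722914 ]
8.8667 open 0.25138651520542793 [-0.58163859  0.23515153 -2.67880729]
11.15 [0.4613865  0.32031366 0.18056385] [-3.14050627e+00  1.40925830e-04 -8.37661526e-01] 0.2527525708435154
bore px (np.float64(252.7630763720123), np.float64(184.0528027429589))
```

View pics/w3.png

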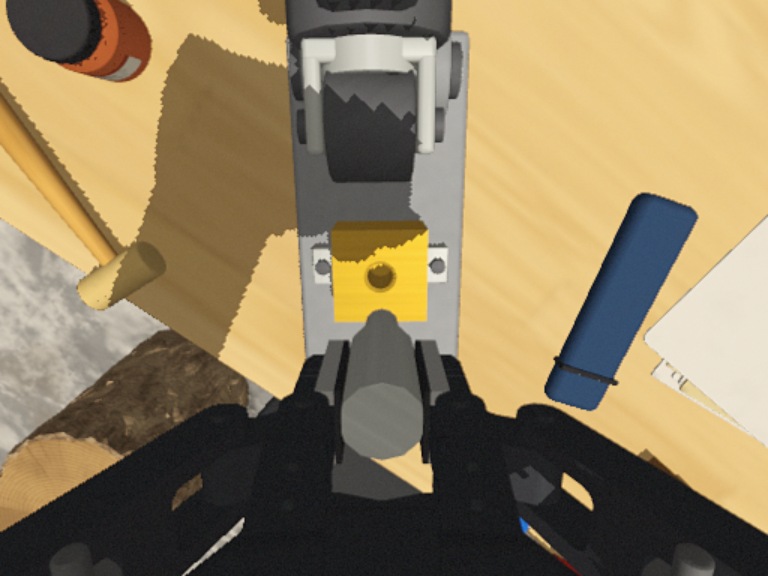

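The head is held upright, and the bore is at (380,276) = native (253.5,184), within 1 px of the prediction. Insert now.

Run:
```python
from plant import robot
from h import *
b=np.array([.4614,.3198])
robot.move_straight([*b,.112],vel=.1)
s0=robot.sense()
print("c",robot.move_straight([*b,.068],vel=.03,contact_N=12))
s=robot.sense();print(s["t"],s["tcp_pos"],s["wrist_force"]-s0["wrist_force"],s["opening"],s["torque"])
f=robot.grab_frame("wrist");pickle.dump(f,open("w4.pkl","wb"))
cv2.imwrite("pics/w4.png",f["image"][:,:,::-1])
```

```text
c True
13.15 [0.46097006 0.32024426 0.07349549] [-1.22354143 -2.62620041  7.54538683] 0.25452747266336706 [-0.13511394  0.20649291  0.01315531]
```

Run:
```python
from plant import robot
from h import *
pi=np.pi
b=np.array([.4610,.3202])
robot.move_straight([*b,.0715],vel=.03,contact_N=15)
s=robot.sense();print(s["tcp_pos"][2],s["wrist_force"])
robot.grip(.75,40)
robot.move_straight([*b,.16],vel=.1);robot.move_straight([.44,.30,.30],vel=.2);robot.sleep(.2)
f=robot.grab_frame("wrist");pickle.dump(f,open("w5.pkl","wb"));P=cloud(f)
u,v=map(int,np.round(proj(f,[*b,.098])));hs=cv2.cvtColor(f["image"],cv2.COLOR_RGB2HSV)
print("top",u,v,P[v-3:v+4:3,u-3:u+4:3,:].round(4).reshape(-1,3).tolist())
robot.move_straight([.44,.30,.44],vel=.25)
for y in (42,222,-138):
    q=robot.inverse_kinematics([.5631,.3562,.44],[pi,0,np.radians(y)]);print(y,None if q is None else q.round(2))
g=robot.grab_frame("wrist");pickle.dump(g,open("w6.pkl","wb"))
print("grip px",proj(g,[.5631,.3562,.315]))
s=robot.sense();print(s["t"])
cv2.imwrite("pics/w56.png",np.hstack([f["image"][40:300,130:510],g["image"][0:260,130:510]])[:,:,::-1])
```

```text
0.07343909019154005 [-6.92429876 -0.63359336 15.57729881]
top 253 139 [[0.4613, 0.3242, 0.0968], [0.4635, 0.3218, 0.0972], [0.4657, 0.3194, 0.0974], [0.4588, 0.322, 0.0964], [0.4611, 0.3196, 0.0972], [0.4632, 0.3172, 0.0967], [0.4564, 0.3199, 0.0967], [0.4587, 0.3175, 0.098], [0.4608, 0.315, 0.0971]]
42 [-0.88  0.38  0.39  1.27 -0.14  1.53  0.22]
222 [-1.28  0.53  1.11  1.29 -0.47  1.6  -2.65]
-138 [-1.28  0.53  1.11  1.29 -0.47  1.6  -2.65]
grip px (np.float64(307.6245608640159), np.float64(16.8255113883487))
16.8417
```

View pics/w56.png

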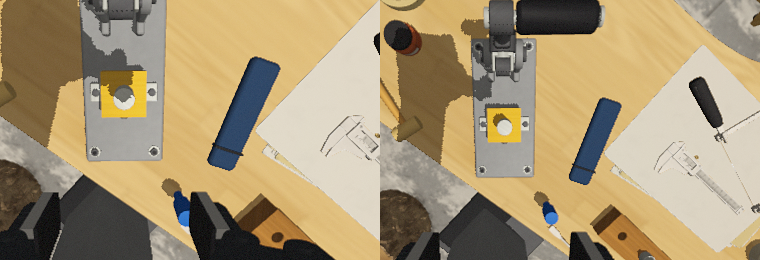

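The head stands seated: its top reads about 0.097 and the TCP height matched full seating to 0.2 mm. The handle at native (308,17) matches the prediction (307.6,16.8). Now I grip the handle and follow the arc.

```bash
cat >> h.py <<'E'
A=np.radians(42);X=np.array([np.cos(A),np.sin(A),0]);Y=np.array([-X[1],X[0],0])
PIV=np.array([.4610,.3202,.125])+.1*X
def tcp_at(th,off=.043): # TCP that holds the barrel at lever angle th
    return PIV-.19*np.sin(th)*X-off*Y+np.array([0,0,.19*np.cos(th)-.008])
E
python3 - <<'E'
from plant import robot
from h import *
o=[np.pi,0,A]
p=tcp_at(0);print(p,tcp_at(np.pi/2))
for th in (0,.5,1,1.57): print(th,np.round(robot.inverse_kinematics(tcp_at(th),o),2))
robot.goto([p[0],p[1],.44],o)
robot.grip(.65,30)
print("c",robot.move_straight(p,vel=.1,contact_N=6))
s0=robot.sense();print(s0["tcp_pos"],s0["wrist_force"])
robot.grip(0,40)
s=robot.sense();print(s["t"],s["tcp_pos"],s["wrist_force"],s["opening"])
for th in np.linspace(0,1.45,11)[1:]:
    robot.move_straight(tcp_at(th),vel=.1)
    s=robot.sense();e=s["tcp_pos"]-tcp_at(th);w=s["wrist_force"]
    print(round(th,2),"err mm",(1e3*np.array([e@X,e@Y,e[2]])).round(1),"F",np.round([w@X,w@Y,w[2]],1),round(s["opening"],3))
    if np.linalg.norm(w)>40: print("stop");break
print(s["t"])
robot.sleep(.3)
f=robot.grab_frame("scene");pickle.dump(f,open("s7.pkl","wb"));g=robot.grab_frame("wrist");pickle.dump(g,open("w7.pkl","wb"))
a=cv2.resize(f["image"][180:280,190:320],(520,400));b=cv2.resize(g["image"],None,fx=.54,fy=.54)
cv2.imwrite("pics/s7.png",np.hstack([a,np.pad(b,((0,400-b.shape[0]),(0,0),(0,0)))])[:,:,::-1])
E
```

```text
[0.5640871  0.35515783 0.307     ] [0.42288958 0.22802302 0.117     ]
0 [-0.87  0.42  0.36  1.49 -0.15  1.26  0.24]
0.5 [-0.92  0.28  0.39  1.74 -0.12  1.14  0.24]
1 [-0.94  0.23  0.42  1.97 -0.11  0.97  0.26]
1.57 [-0.9   0.33  0.39  2.13 -0.19  0.72  0.34]
c False
[0.56444305 0.35529421 0.30777054] [0.48627085 0.62213982 1.45066846]
20.4417 [0.56448566 0.35546402 0.30758999] [1.62622199 1.23062408 1.88828385] 0.26419848970506865
0.14 err mm [ 0.2 -0.3  0.5] F [ 1.1 -0.5  3.1] 0.267
0.29 err mm [ 0.5 -0.6  0.5] F [-0.5 -2.5  4.8] 0.267
0.43 err mm [ 0.5 -0.9  0.5] F [-0.4 -3.2  5.2] 0.267
0.58 err mm [ 0.1 -1.1  0.2] F [-1.6 -3.4  5.6] 0.265
0.72 err mm [-0.2 -1.3 -0.2] F [-3.5 -4.9  5.3] 0.262
0.87 err mm [-0.3 -1.5 -0.4] F [-3.9 -6.6  3.5] 0.266
1.01 err mm [-0.2 -1.7 -0.6] F [-1.9 -7.1  3.5] 0.265
1.16 err mm [ 0.  -1.8 -0.6] F [-2.9 -6.5  1.9] 0.267
1.3 err mm [ 0.2 -1.9 -0.7] F [-2.1 -7.6  1.8] 0.27
1.45 err mm [ 0.4 -2.  -0.7] F [-1.2 -7.9  1.6] 0.267
24.6917
```

View pics/s7.png

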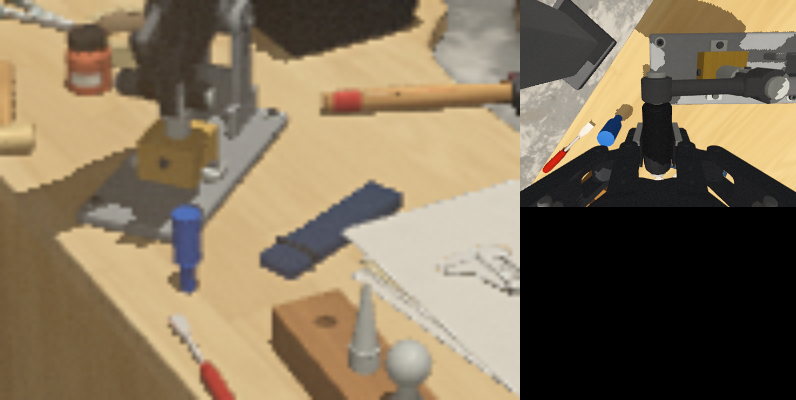

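The view shows the shoulder on the brass with the roller just above the head, and the lever gripped at its barrel. I push on to level, checking the angle by the depth of the lever's top surface.

```bash
cat >> h.py <<'E'
def lever_line(g):
    P=cloud(g);q=(P-PIV);r=-(q@X);y=q@Y;m=(np.abs(y)<.004)&(q[...,2]>-.02)&(q[...,2]<.06)&(g["range_z"]>0)
    out=[]
    for a in np.arange(.03,.19,.01):
        k=m&(r>a)&(r<a+.01)
        if k.sum()>5: out.append((a+.005,np.median(q[...,2][k])))
    return np.array(out)
E
python3 - <<'E'
from plant import robot
from h import *
o=[np.pi,0,A]
L=lever_line(pickle.load(open("w7.pkl","rb")));print((L*1e3).round(1).tolist())
for th in (1.49,1.52,1.545,1.565):
    robot.move_straight(tcp_at(th,.0445),vel=.04)
    s=robot.sense();e=s["tcp_pos"]-tcp_at(th);w=s["wrist_force"]
    print(th,"err mm",(1e3*np.array([e@X,e@Y,e[2]])).round(1),"F",np.round([w@X,w@Y,w[2]],1),"z",s["tcp_pos"][2].round(4),round(s["opening"],3))
robot.sleep(.3);s=robot.sense();print(s["t"],s["tcp_pos"],s["wrist_force"])
g=robot.grab_frame("wrist");pickle.dump(g,open("w8.pkl","wb"));print((lever_line(g)*1e3).round(1).tolist())
E
```

```text
[[75.0, 18.2], [85.0, 19.3], [95.0, 24.6], [105.0, 24.9], [115.0, 23.0], [125.0, 21.3], [135.0, 21.1], [145.0, 22.2], [155.0, 23.5], [165.0, 24.6], [175.0, 25.9], [185.0, 32.4]]
1.49 err mm [ 0.5 -2.  -0. ] F [-1.2 -5.4  4.1] z 0.1323 0.268
1.52 err mm [ 0.5 -2.   0.3] F [-2.7 -4.   7.8] z 0.127 0.264
1.545 err mm [ 0.5 -2.   0.5] F [-3.2 -4.3  8.7] z 0.1224 0.263
1.565 err mm [ 0.6 -2.   0.6] F [-2.6 -4.4 10.1] z 0.1187 0.263
26.5417 [0.42466796 0.22691176 0.11886546] [ 0.68379443 -5.54679253  8.63064161]
[[95.0, 14.2], [105.0, 13.9], [115.0, 10.3], [125.0, 8.3], [135.0, 6.4], [145.0, 6.5], [155.0, 6.5], [165.0, 6.5], [175.0, 6.6], [185.0, 11.4]]
```

The depth slope was 0.12 rad at commanded 1.45 and is now about 0.005 rad short of level, so the two agree. I'll make a half-millimetre nudge, run a final check, and hand in.

Run:
```python
from plant import robot
from h import *
robot.move_straight(tcp_at(1.5675,.0445),vel=.02);robot.sleep(.5)
s=robot.sense();print(s["t"],s["tcp_pos"],s["wrist_force"],s["opening"],"angle by z",np.pi/2-(s["tcp_pos"][2]+.0074-.125)/.19)
g=robot.grab_frame("wrist");L=lever_line(g);L=L[(L[:,0]>.13)&(L[:,0]<.18)];print("angle by depth",np.pi/2-np.polyfit(L[:,0],L[:,1],1)[0])
f=robot.grab_frame("scene")
a=cv2.resize(f["image"][170:330,190:400],(787,600));cv2.imwrite("pics/fin.png",a[:,:,::-1])
```

```text
27.3417 [0.42464688 0.22687741 0.1184024 ] [ 0.31347182 -5.48322513  9.46914705] 0.26231029764621705 angle by z 1.566573165802779
angle by depth 1.5682417085240865
```

View pics/fin.png

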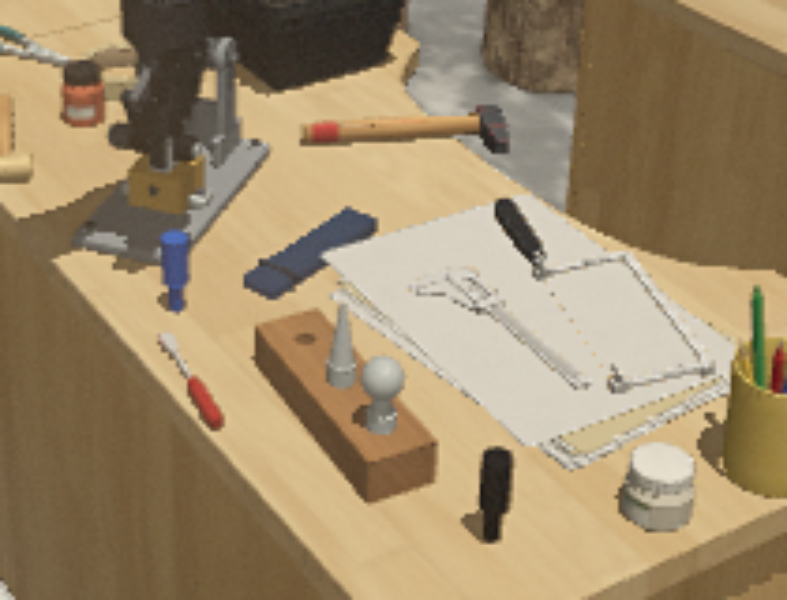

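The final view shows the cone (342,350) and ball (382,390) still in the stand, the chisel (195,385) and jar (83,95) undisturbed, and the head under the gripper on the brass at about (168,150). Handing in.

```bash
python3 -c "
from plant import robot
robot.close_job()"
```

```text
the job is handed in; nothing more can be done
```

The flat steel head is standing in the brass holder, and the arm is holding the lever down on it at level, ready for you to tighten the grub screw. I handed the job in at about 27 s of the 64 s allowed.

- **Head seated:** pushing down with about 15 N stopped within 0.2 mm of the height expected with the shoulder home. After I let go, the camera put its top at about 97 mm, against 98 mm nominal, which is within camera error. I then released it, so it stood on its own before the lever came down.
- **Lever level:** the lever is at 1.567 rad by arm position and 1.568 rad by the camera's depth reading, against 1.571 for level, so it is just short and not past. The spring pushes back with about 9.5 N, close to the 10 N expected.
- **Everything else:** in the last picture the cone and ball heads are still in the stand, and the jar and chisel look undisturbed.
- **Small disagreement:** there is a steady sideways force of about 5 N along the handle, from an error of about 1° in my estimate of the press's direction. It does not affect the lever angle.
- **Not seen directly:** with the lever down, the gripper mostly hid the head in that picture, so the final seating rests on the earlier checks and the spring force.

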